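Set the lens cleaner's endless dial and push it home

ROBOT

A 6-joint arm with a two-finger parallel gripper is mounted at the origin on the work surface. World frame = base frame: x ahead of the robot, y to its left, z up, the work surface at z = 0. Lengths are in m, angles in degrees, forces in N, time in s.
With the tool pointing down it reaches from about 0.4 to 0.825 m from the base axis. Payload 7 kg.
Tool frame: the origin (TCP) lies midway between the tips of the shut fingers; the grasp point (between the pads) lies 19 mm behind it; z points along the fingers, y is the line along which they close (so a half turn about z gives the same grasp; the last joint's range is limited). The gripper opens to 88 mm and grips with 3 to 60 N. Pads are 19 mm wide; open, the fingers measure 130 mm over their backs; the gripper's body (78 mm by 193 mm) begins 47 mm behind the grasp point.
Start: joints at [91.965, 20.546, 0.682, 0, -70.136, -16.507], TCP at [0.169, 0.653, 0.227] pointing down, gripper open.
Joint ranges: [-176.03, 176.03], [-82.01, 121.73], [-58.28, 71.71], [-173.87, 95.51], [-174.79, -0.11], [-173.66, 173.66]. Speed limits (degrees/s): [136.94, 136.94, 172.46, 180, 180, 180].

INTERFACE

Orientations are given as [roll, pitch, yaw] about the fixed x, y, z axes, in that order (R = Rz(yaw) Ry(pitch) Rx(roll)).
In Python, from plant import r gives the robot as it stands. The module is installed in compiled form; this text tells all that it offers.
- The arm moves only by the tool play_rows, never from a script. Its argument "rows" is a list of rows, each an object with "slide": the shift along the tool's x, y, z as a fraction of full scale, a list of three; "delta_rot": the turn, a rotation vector about the tool's x, y, z as a fraction of full scale, a list of three; "fingers": the opening, from -1 (shut) to 1 (fully open). In form: [{"slide": [x, y, z], "delta_rot": [rx, ry, rz], "fingers": fingers}, ...]. A call has 1 to 8 rows; each row shifts and turns the commanded pose from where the row before left it, along the tool's axes as they then stand; what a row does not reach is not made up. Full scale, the value 1, is 0.15 m for a shift and 0.08 rad for a turn. A row lasts 1/8 s, in which the tool goes at most 62.5 mm and 10.7 degrees, less where a joint would pass 70% of its speed; a pose out of reach is approached as far as the arm can. A call with a number of a shift or a turn outside -1 to 1 is refused whole. A call with a gripper value outside its range is refused whole. The fingers move at their own pace and stop on an object; "squeeze" is the grip in N (left out, the last holds). Time passes only in rows, so rows that do not move let the fingers close. It gives the time, the measured TCP pose, the force, the opening and the grip force at its end, in the units of the state.
- r.get_state(): the state, without advancing time (a new reading comes with each control period).
- r.capture(name): name is "side" or "top" or "wrist"; returns a dict with "image" (384x512x3 uint8, blue, green, red), "fx", "fy", "cx", "cy" (pixels), "distortion" ([k1, k2, p1, p2, k3] as OpenCV has them; the pictures are not rectified), "R" (3x3) and "t" (3): a world point X has camera coordinates R X + t; the wrist camera has in their place "T_tool_cam" (4x4, takes a point from camera to tool coordinates, whose origin is the TCP and whose axes are the flange's). Camera axes: x right, y down, z forward; pixel columns grow to the right and rows downward; lengths in m; the calibration is good to about 2 mm. A picture is of the moment at which its call begins: read the wrist's pose just before it. There is no depth.
- r.close_job(): hands the job in; it is judged then, once.
The state is a dict: "time_s": time; "joints": joint angles; "qd": joint speeds; "joint_torque": joint torques, N m; "tcp_pos": TCP position; "eef_rot": TCP orientation; "contact_force": force on the tool from outside, world axes, zero at the start; "moment": the same for the moment, N m; "gripper_width": finger opening in m; "gripper_force": force on a finger pad.
Only numpy, scipy, OpenCV 4.12 (cv2) and the standard library are available. Lean on these libraries where they do the work, as an engineer would, in place of code of your own. Each camera call takes 0.05 s, during which the arm holds its last target. There are 200 camera calls.

TASK

Turn the lens cleaner's dial the shorter way round, not past the round stud, until its pointer is at the long fin. There, pressing only lightly, feel for the exact spot where the dial gives way, push it fully home and let go. Never force it: no more than about 15 N on it when it is blocked, locked or at the bottom, and leave everything else on the ledge as it stands.

Things in the scene. Friction and masses are not known exactly. Their poses are not given: they have to be found in the camera images.
- cleaner: White lens cleaner, a box 180 x 180 x 60 mm fixed to the ledge, a dial on its flat top (deck). Origin: centre of its underside, under the dial's axis; x, y level, z up. Two marks stand on the deck 62 mm from the axis, one at +y, one at -y (the fin may be at either). At the start the pointer looks to -x, up to 55 degrees either side. White lids 42 mm wide, 5 tall, at its two +x corners.
- dial_axis (a point): The point where the dial's upright axis meets the deck, 60 mm above the ledge; axes as the cleaner's. A keyway lies near each mark, but not just at it: 0.12 to 0.27 rad to one side or the other, and nothing shows where. It is found by feel: press on the dial with some 5 to 10 N and turn it little by little, on both sides of the mark, till it gives way.
- grip_bar (a point): Point on the dial's axis inside its grip bar, 12 mm below the bar's top, 18 mm above the disc, 42 mm above the deck while up. The dial: a grey disc, diameter 72, 8 mm thick, 16 mm above the deck, with a dark upright bar across it 56 mm long, 12 wide, 30 tall, to be gripped across its width. x runs along the bar towards the pointer, z up; it turns and sinks with the dial.
- pointer_tip (a point): Tip of the dial's pointer, a small dark nose sticking out over the disc's edge at one end of the bar, 44 mm from the axis, 20 mm above the deck while up. It turns and sinks with the dial.
- dial (a joint): Angle of the dial, counter-clockwise seen from above: 0 with the pointer along +x of dial_axis, pi/2 along its +y. It turns endlessly both ways and the value goes on counting (not wrapped). It turns stiffly (0.06 N m, a little more while pressed) and stays where it is left.
- plunger (a joint): How far the dial has sunk: 0 up, 0.012 m fully home. It takes about 2.5 N to move and stays where it is left. Away from a keyway a key under the dial stops it hard after about 1 mm; within about 0.04 rad of a keyway it sinks all the way, and is then locked against turning.
- key: The dial's key, out of sight in the box below the deck: a round steel pin 6 mm thick, 18 mm long, lying level under the pointer, 24 mm from the axis (its middle, the origin); it turns and sinks with the dial and takes the force with which the dial is pressed or twisted against the plate that holds the keyways.
- fin_mark (a point): Middle of the target mark, 4 mm above the deck: a long upright fin, 28 mm long (pointing at the axis), 7 mm wide, 9 mm tall, standing on the deck 62 mm from the axis, on one side of the dial or the other.
- stud_mark (a point): Middle of the other mark, 3 mm above the deck: a small round stud, 13 mm in diameter, 6 mm tall, on the side opposite the fin, also 62 mm from the axis.
- cup: clear glass cup, 68 mm wide, 95 mm tall, bystander; origin at the centre of its underside
- remover: mint silicone lens remover, a 56 mm tall stick 26 mm wide at its foot, standing, bystander; origin at the centre of its underside
- travel_bottle: closed translucent travel bottle, 42 mm wide, 105 mm tall, bystander; origin at the centre of its underside
- lens_case: yellow twin lens case, 68 x 32 x 14 mm, bystander; origin at the centre of its underside
- mug: blue ceramic mug, 76 mm wide, 90 mm tall, bystander; origin at the centre of its underside
- solution: white solution bottle, 60 mm wide, 160 mm tall, bystander; origin at the centre of its underside

How it is judged (in metres and radians):
On the way, in this order (a step that is already met when the one before it is completed fails the run):
1. the pointer has been brought to the fin (horizontal distance between pointer_tip and fin_mark below 0.03 m), for 0.1 s.
2. the dial is pushed fully home there (horizontal distance between pointer_tip and fin_mark below 0.03 m and value of joint plunger above 0.011 m), for 0.2 s.
At the end, for the whole second after the job is handed in: The pointer is at the fin (tip within 30 mm of the fin's middle, which is about 0.46 rad either side), the dial has sunk at least 11 mm of its 12 mm, and it is let go (all of step 2 and contact force between the fingers and anything else below 0.5 N); the robot touches nothing.
It fails at once if the dial was turned the longer way, past the round stud (horizontal distance between pointer_tip and stud_mark below 0.022 m).
It fails at once if the dial was forced: its key was pressed with more than 26 N against the keyway plate (pushed while blocked or at the bottom, or twisted while locked) (contact force between key and anything else above 26 N).
It fails at once if a bystander was moved more than 25 mm (distance of any of cup, remover, travel_bottle, lens_case, mug, solution from where it was at the start of the episode above 0.025 m).
It also fails if it takes over 67 s, if anything falls off the work surface, if the arm or the gripper's body presses on something with over 40 N, if the wrist force passes 120 N, or if a joint passes its speed limit or range.

## Working session

There is one attempt and no reset: what is moved stays moved. The work goes in short steps, Python scripts to look and compute and a tool call to move; the robot and the scene stay as the last step left them, time stands still between calls to the robot, and variables do not carry over. Pictures are saved under pics/ and viewed, at most 10 in all, crops included, and the job is handed in when it is done.

Besides the shell and the picture viewer there is one more tool, called after "Request:" as name([rows], argument=value, ...), one row to a line, values as JSON. play_rows: Moves the arm, as the interface text tells. Shift numbers are shares of 0.15 m and turn numbers shares of 0.08 rad, none past 1 either way. Its arguments: {"type":"object","properties":{"rows":{"type":"array"},"squeeze":{"type":"number"}},"required":["rows"]}

```bash
mkdir -p pics; cat > h.py <<'E'
import numpy as np,cv2
from plant import r
from scipy.spatial.transform import Rotation as Ro
def cam(n):
    s=r.get_state(); c=r.capture(n)
    if 'R' in c: c['R']=np.array(c['R']);c['t']=np.array(c['t'])
    else:
        T=np.array(c['T_tool_cam']);W=np.eye(4);W[:3,:3]=Ro.from_euler('xyz',s['eef_rot'],degrees=True).as_matrix();W[:3,3]=s['tcp_pos']
        M=np.linalg.inv(W@T);c['R']=M[:3,:3];c['t']=M[:3,3]
    c['K']=np.array([[c['fx'],0,c['cx']],[0,c['fy'],c['cy']],[0,0,1.]]);c['D']=np.array(c['distortion'],float)
    return c
def ray(c,uv,z):
    p=cv2.undistortPoints(np.array(uv,float).reshape(-1,1,2),c['K'],c['D']).reshape(-1,2)
    d=np.c_[p,np.ones(len(p))]@c['R'];o=-c['R'].T@c['t']
    return o+d*((z-o[2])/d[:,2])[:,None]
def proj(c,X): return cv2.projectPoints(np.array(X,float).reshape(-1,3),cv2.Rodrigues(c['R'])[0],c['t'],c['K'],c['D'])[0].reshape(-1,2)
E
python3 - <<'E'
from h import *
import pickle
s=r.get_state();print(s)
ims=[]
for n in['top','side','wrist']:
    c=cam(n);pickle.dump(c,open(n+'.pkl','wb'));ims.append(c['image']);print(n,-c['R'].T@c['t'],c['fx'])
    cv2.imwrite(f'pics/{n}0.png',c['image'])
E
```

```text
{'time_s': 0.0, 'joints': array([ 9.19638758e+01,  2.05918155e+01,  6.33522434e-01, -2.13050140e-02,
       -7.01348300e+01, -1.65059004e+01]), 'qd': array([ 0.01272166, -0.04662971,  0.08673227,  0.06091438,  0.01957869,
       -0.06272743]), 'joint_torque': array([ 2.03467163e-03, -5.82731438e+01,  2.93045783e+01,  6.99692577e+00,
        6.83535865e-03, -1.56391293e-04]), 'tcp_pos': array([0.169393  , 0.65289401, 0.22561275]), 'eef_rot': array([ 1.79905024e+02, -7.25769202e-03, -1.45492746e+01]), 'contact_force': array([-0.71326863, -0.61919376, -0.33247597]), 'moment': array([ 0.02588574, -0.09449623, -0.04650521]), 'gripper_force': 0.0, 'gripper_width': 0.08770585054363646}
top [0.39638334 0.00312883 1.07389286] 394.7167555881365
side [0.30151229 0.81223074 0.64640216] 370.4365012464113
wrist [0.23741375 0.63633591 0.38346383] 336.22132070670193
```

View pics/top0.png

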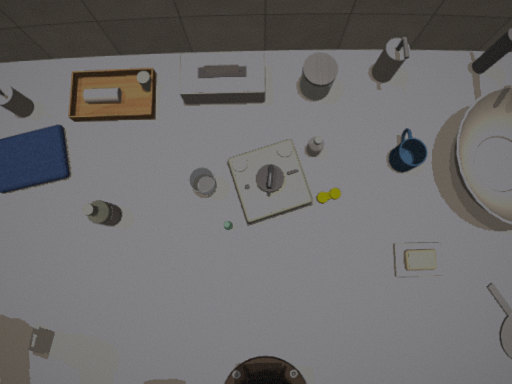

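View pics/side0.png

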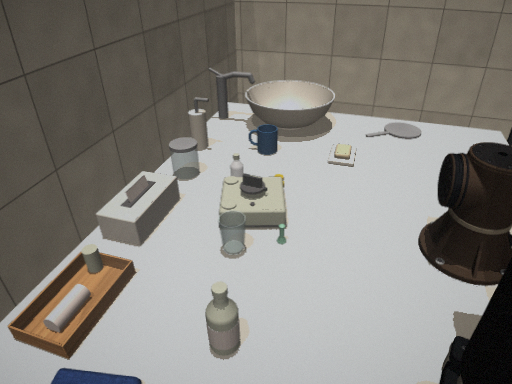

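View pics/wrist0.png

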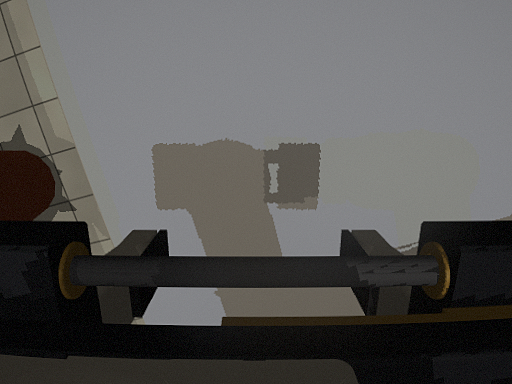

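Top view: the cleaner is at about (270,180), the fin is to the right at about (292,172), the stud to the left at about (248,186), and the lids face up in the image (+x). The pointer is roughly downward near (268,194). The cup stands at (203,183), the lens case at (329,195) and the remover at (227,225).

```bash
python3 - <<'E'
from h import *
import pickle
c=pickle.load(open('top.pkl','rb'))
im=c['image'][130:235,210:350]
cv2.imwrite('pics/z1.png',cv2.resize(im,None,fx=5.5,fy=5.5,interpolation=cv2.INTER_CUBIC))
for uv,z in [((270,178),.08),((292,172),.065),((248,186.5),.065),((268,194),.08),((240,163),.065),((285,150),.065),((228,157),.06),((294,140),.06),((311,202),.06),((247,221),.06)]: print(uv,ray(c,[uv],z)[0].round(4))
E
```

```text
(270, 178) [ 0.5762 -0.0241  0.08  ]
(292, 172) [ 0.5938 -0.0821  0.065 ]
(248, 186.5) [0.5576 0.0329 0.065 ]
(268, 194) [ 0.535  -0.0181  0.08  ]
(240, 163) [0.6202 0.053  0.065 ]
(285, 150) [ 0.6529 -0.0655  0.065 ]
(228, 157) [0.638  0.0848 0.06  ]
(294, 140) [ 0.681  -0.0904  0.06  ]
(311, 202) [ 0.5149 -0.1294  0.06  ]
(247, 221) [0.4687 0.0368 0.06  ]
```

View pics/z1.png

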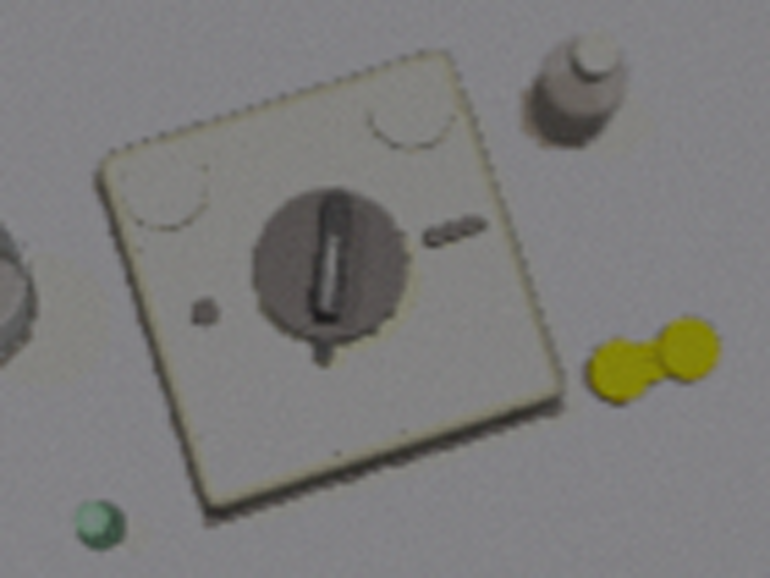

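```bash
cat >> h.py <<'E'
def plan(dst,yaw,n,nt=None):
    "rows (per-row slide in tool axes, rz) to world dst and yaw (deg, signed path)"
    s=r.get_state();p=np.array(s['tcp_pos']);y=s['eef_rot'][2];print('from',p.round(4),round(y,2))
    d=(np.array(dst)-p)/n;dy=(yaw-y)/n
    for i in range(n):
        a=np.radians(y+dy*i)
        print(i,[round(v/.15,3) for v in (d[0]*np.cos(a)+d[1]*np.sin(a),d[0]*np.sin(a)-d[1]*np.cos(a),-d[2])],'rz',round(np.radians(-dy)/.08,3))
E
python3 - <<'E'
from h import *
import pickle
c=pickle.load(open('wrist.pkl','rb'));T=np.array(c['T_tool_cam']);print(T.round(3))
plan([.60,-.03,.227],-189,39)
E
```

```text
[[ 0.    -0.966 -0.257  0.07 ]
 [ 1.     0.     0.001 -0.001]
 [-0.001 -0.257  0.966 -0.158]
 [ 0.     0.     0.     1.   ]]
from [0.1694 0.653  0.2259] -14.55
0 [np.float64(0.101), np.float64(0.095), np.float64(-0.0)] rz 0.976
1 [np.float64(0.108), np.float64(0.086), np.float64(-0.0)] rz 0.976
2 [np.float64(0.114), np.float64(0.078), np.float64(-0.0)] rz 0.976
3 [np.float64(0.12), np.float64(0.069), np.float64(-0.0)] rz 0.976
4 [np.float64(0.125), np.float64(0.059), np.float64(-0.0)] rz 0.976
5 [np.float64(0.129), np.float64(0.049), np.float64(-0.0)] rz 0.976
6 [np.float64(0.132), np.float64(0.039), np.float64(-0.0)] rz 0.976
7 [np.float64(0.135), np.float64(0.028), np.float64(-0.0)] rz 0.976
8 [np.float64(0.137), np.float64(0.018), np.float64(-0.0)] rz 0.976
9 [np.float64(0.138), np.float64(0.007), np.float64(-0.0)] rz 0.976
10 [np.float64(0.138), np.float64(-0.004), np.float64(-0.0)] rz 0.976
11 [np.float64(0.137), np.float64(-0.014), np.float64(-0.0)] rz 0.976
12 [np.float64(0.136), np.float64(-0.025), np.float64(-0.0)] rz 0.976
13 [np.float64(0.133), np.float64(-0.036), np.float
[... 1068 characters left out ...]
loat64(0.008), np.float64(-0.138), np.float64(-0.0)] rz 0.976
30 [np.float64(-0.002), np.float64(-0.138), np.float64(-0.0)] rz 0.976
31 [np.float64(-0.013), np.float64(-0.137), np.float64(-0.0)] rz 0.976
32 [np.float64(-0.024), np.float64(-0.136), np.float64(-0.0)] rz 0.976
33 [np.float64(-0.034), np.float64(-0.134), np.float64(-0.0)] rz 0.976
34 [np.float64(-0.045), np.float64(-0.131), np.float64(-0.0)] rz 0.976
35 [np.float64(-0.055), np.float64(-0.127), np.float64(-0.0)] rz 0.976
36 [np.float64(-0.064), np.float64(-0.122), np.float64(-0.0)] rz 0.976
37 [np.float64(-0.074), np.float64(-0.117), np.float64(-0.0)] rz 0.976
38 [np.float64(-0.083), np.float64(-0.111), np.float64(-0.0)] rz 0.976
```

Request:
play_rows([
  {"slide":[0.1,0.095,0],"delta_rot":[0,0,0.976],"fingers":1},
  {"slide":[0.108,0.086,0],"delta_rot":[0,0,0.976],"fingers":1},
  {"slide":[0.114,0.078,0],"delta_rot":[0,0,0.976],"fingers":1},
  {"slide":[0.12,0.069,0],"delta_rot":[0,0,0.976],"fingers":1},
  {"slide":[0.125,0.059,0],"delta_rot":[0,0,0.976],"fingers":1},
  {"slide":[0.129,0.049,0],"delta_rot":[0,0,0.976],"fingers":1},
  {"slide":[0.132,0.039,0],"delta_rot":[0,0,0.976],"fingers":1},
  {"slide":[0.135,0.028,0],"delta_rot":[0,0,0.976],"fingers":1},
])

```text
time_s: 1.15
tcp_pos: [0.2581, 0.5124, 0.2263]
eef_rot: [180.0, -0.0, -50.5]
contact_force: [0.3, 0.2, 0.0]
gripper_width: 0.0876
gripper_force: 0.0
```

Request:
play_rows([
  {"slide":[0.137,0.018,0],"delta_rot":[0,0,0.976],"fingers":1},
  {"slide":[0.138,0.007,0],"delta_rot":[0,0,0.976],"fingers":1},
  {"slide":[0.138,-0.004,0],"delta_rot":[0,0,0.976],"fingers":1},
  {"slide":[0.137,-0.014,0],"delta_rot":[0,0,0.976],"fingers":1},
  {"slide":[0.136,-0.025,0],"delta_rot":[0,0,0.976],"fingers":1},
  {"slide":[0.133,-0.036,0],"delta_rot":[0,0,0.976],"fingers":1},
  {"slide":[0.13,-0.046,0],"delta_rot":[0,0,0.976],"fingers":1},
  {"slide":[0.126,-0.056,0],"delta_rot":[0,0,0.976],"fingers":1},
])

```text
time_s: 2.15
tcp_pos: [0.3465, 0.3725, 0.2264]
eef_rot: [180.0, -0.0, -86.3]
contact_force: [-0.8, 0.8, -0.8]
gripper_width: 0.0872
gripper_force: 0.0
```

Tracking is good; continue.

Request:
play_rows([
  {"slide":[0.121,-0.066,0],"delta_rot":[0,0,0.976],"fingers":1},
  {"slide":[0.116,-0.075,0],"delta_rot":[0,0,0.976],"fingers":1},
  {"slide":[0.11,-0.084,0],"delta_rot":[0,0,0.976],"fingers":1},
  {"slide":[0.103,-0.092,0],"delta_rot":[0,0,0.976],"fingers":1},
  {"slide":[0.095,-0.1,0],"delta_rot":[0,0,0.976],"fingers":1},
  {"slide":[0.087,-0.107,0],"delta_rot":[0,0,0.976],"fingers":1},
  {"slide":[0.079,-0.113,0],"delta_rot":[0,0,0.976],"fingers":1},
  {"slide":[0.07,-0.119,0],"delta_rot":[0,0,0.976],"fingers":1},
])

```text
time_s: 3.15
tcp_pos: [0.4349, 0.2325, 0.2264]
eef_rot: [180.0, -0.0, -122.1]
contact_force: [-0.3, -0.8, 0.9]
gripper_width: 0.0877
gripper_force: 0.0
```

Request:
play_rows([
  {"slide":[0.06,-0.124,0],"delta_rot":[0,0,0.976],"fingers":1},
  {"slide":[0.05,-0.129,0],"delta_rot":[0,0,0.976],"fingers":1},
  {"slide":[0.04,-0.132,0],"delta_rot":[0,0,0.976],"fingers":1},
  {"slide":[0.03,-0.135,0],"delta_rot":[0,0,0.976],"fingers":1},
  {"slide":[0.019,-0.137,0],"delta_rot":[0,0,0.976],"fingers":1},
  {"slide":[0.008,-0.138,0],"delta_rot":[0,0,0.976],"fingers":1},
  {"slide":[-0.002,-0.138,0],"delta_rot":[0,0,0.976],"fingers":1},
  {"slide":[-0.013,-0.137,0],"delta_rot":[0,0,0.976],"fingers":1},
])

```text
time_s: 4.15
tcp_pos: [0.5233, 0.0924, 0.2264]
eef_rot: [180.0, -0.0, -157.9]
contact_force: [0.2, -0.0, -0.2]
gripper_width: 0.0875
gripper_force: 0.0
```

Request:
play_rows([
  {"slide":[-0.024,-0.136,0],"delta_rot":[0,0,0.976],"fingers":1},
  {"slide":[-0.034,-0.134,0],"delta_rot":[0,0,0.976],"fingers":1},
  {"slide":[-0.045,-0.131,0],"delta_rot":[0,0,0.976],"fingers":1},
  {"slide":[-0.055,-0.127,0],"delta_rot":[0,0,0.976],"fingers":1},
  {"slide":[-0.064,-0.122,0],"delta_rot":[0,0,0.976],"fingers":1},
  {"slide":[-0.074,-0.117,0],"delta_rot":[0,0,0.976],"fingers":1},
  {"slide":[-0.083,-0.111,0],"delta_rot":[0,0,0.976],"fingers":1},
  {"slide":[0,0,0],"delta_rot":[0,0,0],"fingers":1},
])

```text
time_s: 5.15
tcp_pos: [0.6008, -0.0307, 0.2259]
eef_rot: [-180.0, -0.1, 170.9]
contact_force: [-0.7, -0.0, 0.2]
gripper_width: 0.0875
gripper_force: 0.0
```

```bash
python3 - <<'E'
from h import *
import pickle
s=r.get_state();print(s['joints'].round(1),s['tcp_pos'],s['eef_rot'])
c=cam('wrist');pickle.dump(c,open('wrist.pkl','wb'));cv2.imwrite('pics/w1.png',c['image'])
print(proj(c,[[.576,-.0244,.06],[.594,-.082,.065]]))
E
```

```text
[  15.7   13.7   -9.    -0.   -67.3 -114.8] [ 0.60077817 -0.03067798  0.22591726] [-1.79978422e+02 -5.35359751e-02  1.70882587e+02]
[[255.72759155 152.4574225 ]
 [200.10189372 180.82547264]]
```

View pics/w1.png

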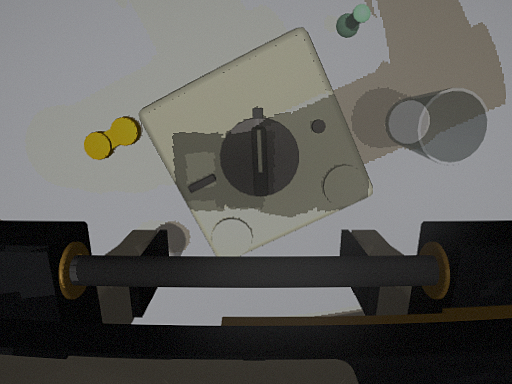

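Wrist view: disc centre ≈(260,157), pointer nose ≈(258,110), fin ≈(202,183), stud ≈(318,126), bar along column ≈262. The scene's open space around the dial is clear.

```bash
python3 - <<'E'
from h import *
import pickle
c=pickle.load(open('wrist.pkl','rb'))
g=cv2.cvtColor(c['image'],cv2.COLOR_BGR2GRAY)
f=ray(c,[(202,183)],.069)[0];s=ray(c,[(318,126)],.066)[0];d=ray(c,[(260,157)],.084)[0];p=ray(c,[(258,108)],.081)[0]
m=(f+s)/2;print('fin',f,'stud',s,np.linalg.norm(f-s));print('mid',m,'disc',d,'ptip',p,np.linalg.norm((p-d)[:2]))
A=lambda v:np.degrees(np.arctan2(v[1],v[0]))
print('fin ang',A(f-s),'ptr ang',A(p-d),A(p-m))
k=cv2.resize(c['image'][90:220,180:340],None,fx=4.5,fy=4.5,interpolation=cv2.INTER_CUBIC);k=cv2.convertScaleAbs(k,alpha=1.8);cv2.imwrite('pics/w1z.png',k)
E
```

```text
fin [ 0.59563213 -0.07982485  0.069     ] stud [0.55979597 0.03694785 0.066     ] 0.12218466253436777
mid [ 0.57771405 -0.0214385   0.0675    ] disc [ 0.57750279 -0.02087286  0.084     ] ptip [ 0.53493341 -0.01595856  0.081     ] 0.0428520987618898
fin ang -72.93937008316539 ptr ang 173.41481551460853 172.700515916182
```

View pics/w1z.png

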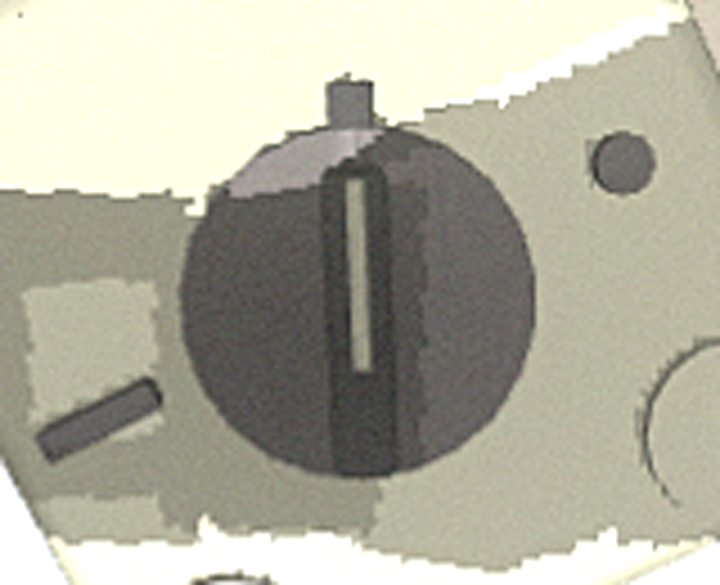

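Request:
play_rows([
  {"slide":[0.0415,0.008,0.16],"delta_rot":[0,0,-0.12],"fingers":0.2},
  {"slide":[0.0415,0.008,0.16],"delta_rot":[0,0,-0.12],"fingers":0.2},
  {"slide":[0.0415,0.008,0.16],"delta_rot":[0,0,-0.12],"fingers":0.2},
  {"slide":[0.0415,0.008,0.16],"delta_rot":[0,0,-0.12],"fingers":0.2},
  {"slide":[0,0,0],"delta_rot":[0,0,0],"fingers":0.2},
])

```text
time_s: 5.82
tcp_pos: [0.5748, -0.021, 0.1292]
eef_rot: [-179.9, -0.2, 173.3]
contact_force: [0.4, -0.6, 0.4]
gripper_width: 0.0527
gripper_force: 0.0
```

```bash
python3 - <<'E'
from h import *
s=r.get_state();print(s['tcp_pos'],s['eef_rot'],s['gripper_width'],s['contact_force'])
c=cam('wrist');cv2.imwrite('pics/w2.png',c['image'])
E
```

```text
[ 0.57482905 -0.02103635  0.12917301] [-179.94233455   -0.1949715   173.27453653] 0.052736382259574305 [ 0.42323162 -0.59617973  0.38562377]
```

View pics/w2.png

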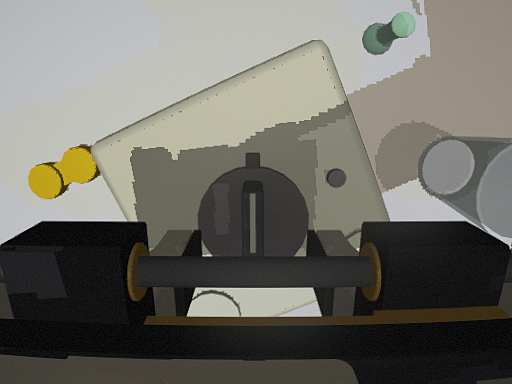

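Wrist view: bar stripe at column 253, fingers symmetric about 253.5, disc spans columns 198–308, pointer tip at (253,153).

```bash
python3 - <<'E'
from h import *
c=cam('wrist')
g=cv2.cvtColor(c['image'],cv2.COLOR_BGR2GRAY)
for row in(190,200,208,214,218): print(row,ray(c,[(198,row),(308,row)],.084).round(4)[:,:2].tolist())
t=ray(c,[(253,153)],.081)[0];print('tip',t,'axis by tip',t+.044*np.array([np.cos(np.radians(-6.9)),np.sin(np.radians(-6.9)),0]))
print('disc top centre', ray(c,[(253,166)],.084)[0]+.036*np.array([.993,-.12,0]),g[150:175,240].tolist(), 'barXY',ray(c,[(253,205)],.114))
E
```

```text
190 [[0.5547, -0.0533], [0.5628, 0.0153]]
200 [[0.5612, -0.0543], [0.5693, 0.0148]]
208 [[0.5664, -0.0552], [0.5745, 0.0144]]
214 [[0.5704, -0.0558], [0.5785, 0.0141]]
218 [[0.573, -0.0563], [0.5812, 0.0139]]
tip [ 0.53609736 -0.01633712  0.081     ] axis by tip [ 0.57977868 -0.02162314  0.081     ]
disc top centre [ 0.57941276 -0.02154017  0.084     ] [109, 111, 108, 111, 112, 110, 110, 110, 109, 110, 110, 111, 110, 108, 80, 38, 60, 63, 60, 62, 63, 62, 63, 61, 63] barXY [[ 0.55971747 -0.01900799  0.114     ]]
```

Request:
play_rows([
  {"slide":[-0.012,0,0.045],"delta_rot":[0,0,0],"fingers":0.2},
  {"slide":[-0.011,0,0.045],"delta_rot":[0,0,0],"fingers":0.2},
  {"slide":[0,0,0.045],"delta_rot":[0,0,0],"fingers":0.2},
  {"slide":[0,0,0.045],"delta_rot":[0,0,0],"fingers":0.2},
  {"slide":[0,0,0.045],"delta_rot":[0,0,0],"fingers":0.2},
  {"slide":[0,0,0.04],"delta_rot":[0,0,0],"fingers":0.2},
  {"slide":[0,0,0],"delta_rot":[0,0,0],"fingers":0.2},
])

```text
time_s: 6.8
tcp_pos: [0.5797, -0.0219, 0.0902]
eef_rot: [-180.0, -0.1, 173.2]
contact_force: [0.3, 0.3, 0.5]
gripper_width: 0.0526
gripper_force: 0.0
```

Request:
play_rows([
  {"slide":[0,0,0],"delta_rot":[0,0,0],"fingers":-1},
  {"slide":[0,0,0],"delta_rot":[0,0,0],"fingers":-1},
  {"slide":[0,0,0],"delta_rot":[0,0,0],"fingers":-1},
  {"slide":[0,0,0],"delta_rot":[0,0,0],"fingers":-1},
  {"slide":[0,0,0],"delta_rot":[0,0,0],"fingers":-1},
  {"slide":[0,0,0],"delta_rot":[0,0,0],"fingers":-1},
], squeeze=20)

```text
time_s: 7.55
tcp_pos: [0.58, -0.0222, 0.0909]
eef_rot: [-180.0, -0.0, 173.2]
contact_force: [-0.1, -2.8, 1.6]
gripper_width: 0.0118
gripper_force: 20.0
```

Request:
play_rows([
  {"slide":[0,0,0],"delta_rot":[0,0,-1],"fingers":-1},
  {"slide":[0,0,0],"delta_rot":[0,0,-1],"fingers":-1},
  {"slide":[0,0,0],"delta_rot":[0,0,-1],"fingers":-1},
  {"slide":[0,0,0],"delta_rot":[0,0,-1],"fingers":-1},
  {"slide":[0,0,0],"delta_rot":[0,0,-1],"fingers":-1},
  {"slide":[0,0,0],"delta_rot":[0,0,0],"fingers":-1},
])

```text
time_s: 8.3
tcp_pos: [0.58, -0.0213, 0.0908]
eef_rot: [180.0, 0.0, -163.9]
contact_force: [-2.7, 2.9, 2.2]
gripper_width: 0.012
gripper_force: 20.0
```

```bash
python3 -c "
from h import *
s=r.get_state();print({k:np.round(s[k],4) for k in('tcp_pos','eef_rot','contact_force','moment','gripper_width','gripper_force','joints')})"
```

```text
{'tcp_pos': array([ 0.58  , -0.0213,  0.0908]), 'eef_rot': array([ 1.799600e+02,  9.800000e-03, -1.639264e+02]), 'contact_force': array([-2.6966,  2.9416,  2.2235]), 'moment': array([1.3146, 0.5333, 0.011 ]), 'gripper_width': np.float64(0.012), 'gripper_force': np.float64(19.9926), 'joints': array([ 1.71684e+01,  1.87971e+01, -2.14158e+01, -5.22000e-02,
       -4.97765e+01, -9.10611e+01])}
```

Request:
play_rows([
  {"slide":[0.005,0.003,0],"delta_rot":[0,0,-1],"fingers":-1},
  {"slide":[0,0,0],"delta_rot":[0,0,-1],"fingers":-1},
  {"slide":[0,0,0],"delta_rot":[0,0,-1],"fingers":-1},
  {"slide":[0,0,0],"delta_rot":[0,0,-1],"fingers":-1},
  {"slide":[0,0,0],"delta_rot":[0,0,-1],"fingers":-1},
  {"slide":[0,0,0],"delta_rot":[0,0,-1],"fingers":-1},
  {"slide":[0,0,0],"delta_rot":[0,0,-1],"fingers":-1},
  {"slide":[0,0,0],"delta_rot":[0,0,-1],"fingers":-1},
])

```text
time_s: 9.3
tcp_pos: [0.5789, -0.0201, 0.0906]
eef_rot: [179.9, 0.1, -127.2]
contact_force: [-3.9, 9.4, 1.5]
gripper_width: 0.0115
gripper_force: 20.0
```

Request:
play_rows([
  {"slide":[0,0,0],"delta_rot":[0,0,-1],"fingers":-1},
  {"slide":[0,0,0],"delta_rot":[0,0,-1],"fingers":-1},
  {"slide":[0,0,0],"delta_rot":[0,0,-1],"fingers":-1},
  {"slide":[0,0,0],"delta_rot":[0,0,-1],"fingers":-1},
  {"slide":[0,0,0],"delta_rot":[0,0,-1],"fingers":-1},
  {"slide":[0,0,0],"delta_rot":[0,0,-1],"fingers":-1},
  {"slide":[0,0,0],"delta_rot":[0,0,-1],"fingers":-1},
  {"slide":[0,0,0],"delta_rot":[0,0,0],"fingers":-1},
])

```text
time_s: 10.3
tcp_pos: [0.5777, -0.0198, 0.0903]
eef_rot: [179.9, 0.1, -95.2]
contact_force: [-7.9, 11.6, 4.6]
gripper_width: 0.0118
gripper_force: 20.0
```

```bash
python3 -c "
from h import *
s=r.get_state();print({k:np.round(s[k],4) for k in('tcp_pos','eef_rot','contact_force','moment','joints')})
c=cam('wrist');cv2.imwrite('pics/w3.png',c['image'])"
```

```text
{'tcp_pos': array([ 0.5777, -0.0198,  0.0903]), 'eef_rot': array([ 1.798502e+02,  1.195000e-01, -9.522350e+01]), 'contact_force': array([-7.8563, 11.5881,  4.5748]), 'moment': array([4.6241, 2.7461, 0.0404]), 'joints': array([ 17.3052,  18.7133, -21.5621,  -0.2196, -49.8174, -22.3867])}
```

View pics/w3.png

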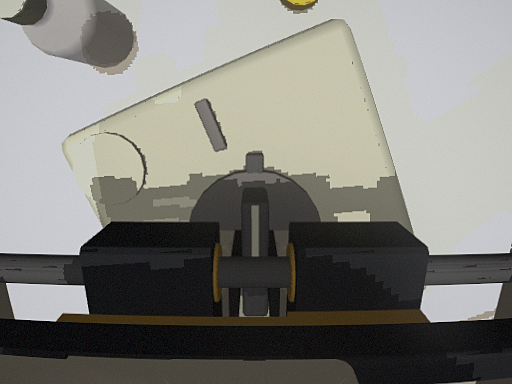

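Pointer is at (255,152), in line with the tool, and fin's at (211,125), about 20° further on. I'll remove the side load before pressing.

Request:
play_rows([
  {"slide":[-0.006,0.005,0],"delta_rot":[0,0,0],"fingers":-1},
  {"slide":[-0.006,0.005,0],"delta_rot":[0,0,0],"fingers":-1},
  {"slide":[0,0,0],"delta_rot":[0,0,-0.8],"fingers":-1},
  {"slide":[0,0,0],"delta_rot":[0,0,0],"fingers":-1},
])

```text
time_s: 10.85
tcp_pos: [0.5773, -0.0194, 0.0903]
eef_rot: [179.9, 0.0, -91.6]
contact_force: [-1.3, 4.3, -2.0]
gripper_width: 0.0119
gripper_force: 20.0
```

Request:
play_rows([
  {"slide":[-0.005,0.001,0.005],"delta_rot":[0,0,0],"fingers":-1},
  {"slide":[0,0,0.005],"delta_rot":[0,0,0],"fingers":-1},
  {"slide":[0,0,0],"delta_rot":[0,0,0],"fingers":-1},
])

```text
time_s: 11.22
tcp_pos: [0.5774, -0.0192, 0.0897]
eef_rot: [180.0, -0.0, -91.5]
contact_force: [-4.9, 2.2, 4.5]
gripper_width: 0.012
gripper_force: 20.0
```

Request:
play_rows([
  {"slide":[0,0,0.005],"delta_rot":[0,0,0],"fingers":-1},
  {"slide":[0,0,0],"delta_rot":[0,0,-0.5],"fingers":-1},
  {"slide":[0,0,0],"delta_rot":[0,0,0],"fingers":-1},
])

```text
time_s: 11.6
tcp_pos: [0.5773, -0.0192, 0.089]
eef_rot: [180.0, -0.0, -89.2]
contact_force: [-4.7, 2.7, 4.5]
gripper_width: 0.0114
gripper_force: 20.0
```

Request:
play_rows([
  {"slide":[0,0,0.005],"delta_rot":[0,0,0],"fingers":-1},
  {"slide":[0,0,0],"delta_rot":[0,0,-0.3],"fingers":-1},
  {"slide":[0,0,0],"delta_rot":[0,0,0],"fingers":-1},
])

```text
time_s: 11.98
tcp_pos: [0.5772, -0.0192, 0.0882]
eef_rot: [180.0, -0.0, -87.8]
contact_force: [-5.6, 2.5, 5.4]
gripper_width: 0.012
gripper_force: 20.0
```

Request:
play_rows([
  {"slide":[0,0,0.005],"delta_rot":[0,0,0],"fingers":-1},
  {"slide":[0,0,0.005],"delta_rot":[0,0,0],"fingers":-1},
  {"slide":[0,0,0],"delta_rot":[0,0,0],"fingers":-1},
])

```text
time_s: 12.35
tcp_pos: [0.5773, -0.0192, 0.087]
eef_rot: [180.0, -0.0, -87.8]
contact_force: [-5.5, 3.0, 6.6]
gripper_width: 0.0118
gripper_force: 20.0
```

```bash
python3 -c "
from h import *
s=r.get_state();print({k:np.round(s[k],4) for k in('tcp_pos','eef_rot','contact_force','moment')})
c=cam('wrist');cv2.imwrite('pics/w4.png',c['image'])
for z in (.080,.079,.076,.068): print(z,ray(c,[(255,152)],z)[0])"
```

```text
{'tcp_pos': array([ 0.5773, -0.0192,  0.087 ]), 'eef_rot': array([ 1.79968e+02, -2.43000e-02, -8.78382e+01]), 'contact_force': array([-5.4549,  2.9998,  6.5853]), 'moment': array([1.0734, 2.4271, 0.2416])}
0.08 [ 0.57952664 -0.06637426  0.08      ]
0.079 [ 0.57951745 -0.06624471  0.079     ]
0.076 [ 0.57948988 -0.06585608  0.076     ]
0.068 [ 0.57941636 -0.06481973  0.068     ]
```

View pics/w4.png

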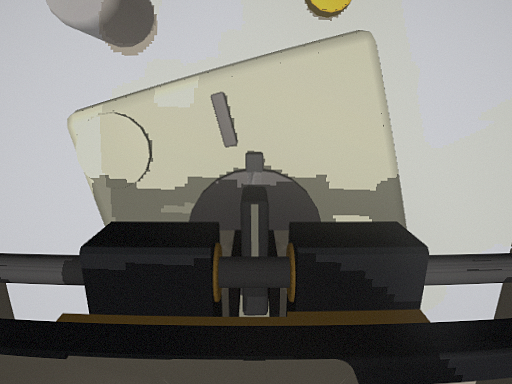

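```bash
python3 -c "
import cv2,numpy as np
a,b=[cv2.imread(f'pics/w{i}.png') for i in (3,4)]
w=[]
for im in(a,b):
    g=cv2.GaussianBlur(cv2.cvtColor(im,cv2.COLOR_BGR2GRAY),(3,3),0).astype(float)
    for row in (195,205): print(row,g[row,182:200].astype(int).tolist(),g[row,312:328].astype(int).tolist())
    print('tip',g[145:175,255].astype(int).tolist())
"
```

```text
195 [110, 111, 113, 113, 113, 113, 111, 110, 110, 111, 111, 111, 111, 111, 111, 112, 112, 109] [112, 112, 112, 112, 112, 113, 113, 112, 112, 113, 113, 113, 113, 113, 113, 113]
205 [136, 135, 135, 135, 135, 133, 132, 133, 133, 133, 134, 131, 111, 80, 61, 58, 60, 62] [61, 63, 72, 91, 107, 112, 111, 111, 112, 112, 111, 110, 110, 111, 111, 111]
tip [191, 191, 192, 194, 190, 163, 124, 93, 71, 67, 79, 88, 91, 92, 91, 91, 90, 90, 90, 90, 89, 89, 89, 89, 88, 87, 88, 97, 107, 111]
195 [110, 110, 110, 110, 110, 110, 110, 110, 110, 110, 110, 111, 110, 110, 111, 111, 112, 103] [113, 113, 113, 112, 112, 112, 112, 111, 111, 112, 113, 112, 112, 113, 113, 113]
205 [110, 112, 122, 132, 135, 134, 134, 134, 134, 136, 136, 124, 94, 67, 58, 60, 60, 60] [63, 61, 68, 88, 106, 111, 112, 111, 110, 110, 110, 111, 111, 111, 111, 111]
tip [190, 189, 189, 190, 193, 187, 145, 85, 64, 76, 88, 91, 91, 91, 91, 91, 89, 89, 89, 89, 89, 88, 89, 89, 87, 88, 97, 110, 120, 122]
```

The dial is sinking with the tool: tip row and disc width are almost unchanged in the wrist view, so it's in the keyway. I'll ease the twist slightly and keep pushing.

Request:
play_rows([
  {"slide":[0,0,0],"delta_rot":[0,0,0.15],"fingers":-1},
  {"slide":[0,0,0.007],"delta_rot":[0,0,0],"fingers":-1},
  {"slide":[0,0,0.007],"delta_rot":[0,0,0],"fingers":-1},
  {"slide":[0,0,0],"delta_rot":[0,0,0],"fingers":-1},
])

```text
time_s: 12.9
tcp_pos: [0.5773, -0.0192, 0.0848]
eef_rot: [180.0, -0.0, -88.5]
contact_force: [-6.4, 2.6, 6.9]
gripper_width: 0.012
gripper_force: 20.2
```

```bash
python3 -c "
from h import *
s=r.get_state();print({k:np.round(s[k],4) for k in('tcp_pos','eef_rot','contact_force','moment')})"
```

```text
{'tcp_pos': array([ 0.5773, -0.0192,  0.0848]), 'eef_rot': array([ 1.799665e+02, -2.950000e-02, -8.850370e+01]), 'contact_force': array([-6.4111,  2.5878,  6.8917]), 'moment': array([1.0419, 2.3796, 0.3805])}
```

Request:
play_rows([
  {"slide":[0,0,0],"delta_rot":[0,0,-0.15],"fingers":-1},
  {"slide":[0,0,0],"delta_rot":[0,0,-0.15],"fingers":-1},
  {"slide":[0,0,0],"delta_rot":[0,0,0],"fingers":-1},
])

```text
time_s: 13.28
tcp_pos: [0.5772, -0.0193, 0.0847]
eef_rot: [180.0, -0.0, -87.2]
contact_force: [-5.4, 3.0, 6.8]
gripper_width: 0.0114
gripper_force: 20.0
```

```bash
python3 -c "
from h import *
s=r.get_state();print({k:np.round(s[k],4) for k in('tcp_pos','eef_rot','contact_force','moment')})"
```

```text
{'tcp_pos': array([ 0.5772, -0.0193,  0.0847]), 'eef_rot': array([ 1.799517e+02, -2.380000e-02, -8.715280e+01]), 'contact_force': array([-5.4225,  2.9848,  6.8494]), 'moment': array([1.0344, 2.2546, 0.1523])}
```

Request:
play_rows([
  {"slide":[0,0,0],"delta_rot":[0,0,-0.15],"fingers":-1},
  {"slide":[0.0,0.004,0.008],"delta_rot":[0,0,0],"fingers":-1},
  {"slide":[0,0,0.008],"delta_rot":[0,0,0],"fingers":-1},
  {"slide":[0,0,0.008],"delta_rot":[0,0,0],"fingers":-1},
  {"slide":[0,0,0],"delta_rot":[0,0,0],"fingers":-1},
])

```text
time_s: 13.9
tcp_pos: [0.577, -0.0192, 0.0804]
eef_rot: [180.0, -0.0, -86.4]
contact_force: [-3.5, -0.2, 1.2]
gripper_width: 0.0117
gripper_force: 20.0
```

```bash
python3 -c "
from h import *
s=r.get_state();print({k:np.round(s[k],4) for k in('tcp_pos','eef_rot','contact_force','moment')})"
```

```text
{'tcp_pos': array([ 0.577 , -0.0192,  0.0804]), 'eef_rot': array([ 1.799779e+02, -1.330000e-02, -8.644700e+01]), 'contact_force': array([-3.4659, -0.2432,  1.2371]), 'moment': array([ 0.0994,  1.2844, -0.0107])}
```

Request:
play_rows([
  {"slide":[0,0,0.005],"delta_rot":[0,0,0],"fingers":-1},
  {"slide":[0,0,0.005],"delta_rot":[0,0,0],"fingers":-1},
  {"slide":[0,0,0],"delta_rot":[0,0,0],"fingers":-1},
])

```text
time_s: 14.28
tcp_pos: [0.577, -0.0191, 0.079]
eef_rot: [180.0, -0.0, -86.4]
contact_force: [-3.7, -0.9, 1.4]
gripper_width: 0.0118
gripper_force: 20.0
```

Request:
play_rows([
  {"slide":[0,0,0.005],"delta_rot":[0,0,0],"fingers":-1},
  {"slide":[0,0,0],"delta_rot":[0,0,0],"fingers":-1},
])

```text
time_s: 14.52
tcp_pos: [0.5771, -0.0191, 0.0787]
eef_rot: [180.0, -0.0, -86.4]
contact_force: [-5.9, -0.3, 6.8]
gripper_width: 0.0119
gripper_force: 20.0
```

Request:
play_rows([
  {"slide":[0,0,0.004],"delta_rot":[0,0,0],"fingers":-1},
  {"slide":[0,0,0],"delta_rot":[0,0,0],"fingers":-1},
])

```text
time_s: 14.78
tcp_pos: [0.5771, -0.019, 0.0786]
eef_rot: [-180.0, -0.0, -86.4]
contact_force: [-6.4, 0.4, 10.4]
gripper_width: 0.0117
gripper_force: 20.0
```

Request:
play_rows([
  {"slide":[0,0,-0.01],"delta_rot":[0,0,0],"fingers":-1},
  {"slide":[0,0,0],"delta_rot":[0,0,0],"fingers":0},
  {"slide":[0,0,0],"delta_rot":[0,0,0],"fingers":0},
  {"slide":[0,0,0],"delta_rot":[0,0,0],"fingers":0},
  {"slide":[0,0,0],"delta_rot":[0,0,0],"fingers":0},
])

```text
time_s: 15.4
tcp_pos: [0.5774, -0.0189, 0.0793]
eef_rot: [-180.0, 0.0, -86.4]
contact_force: [0.5, -0.4, 0.3]
gripper_width: 0.0424
gripper_force: 0.0
```

Request:
play_rows([
  {"slide":[0,0,-0.1],"delta_rot":[0,0,0],"fingers":0},
  {"slide":[0,0,-0.1],"delta_rot":[0,0,0],"fingers":0},
  {"slide":[0,0,-0.2],"delta_rot":[0,0,0],"fingers":0},
  {"slide":[0,0,-0.2],"delta_rot":[0,0,0],"fingers":0},
  {"slide":[0,0,0],"delta_rot":[0,0,0],"fingers":0},
])

```text
time_s: 16.02
tcp_pos: [0.5791, -0.0187, 0.1734]
eef_rot: [-179.6, 0.0, -86.4]
contact_force: [0.0, 0.7, -0.4]
gripper_width: 0.0437
gripper_force: 0.0
```

```bash
python3 -c "
from h import *
c=cam('wrist');cv2.imwrite('pics/w5.png',c['image']);print(r.get_state()['contact_force'])
for z in (.084,.072):
    print(z,proj(c,[[.5780+.036*np.cos(a),-.0205+.036*np.sin(a),z] for a in (0,np.pi/2,np.pi,-np.pi/2)]).round(1).tolist())"
```

```text
[-0.83133121 -0.01843059 -0.06880292]
0.084 [[210.3, 194.5], [254.5, 241.3], [304.5, 200.4], [260.7, 150.3]]
0.072 [[212.3, 190.7], [254.6, 235.7], [302.4, 196.3], [260.5, 148.3]]
```

View pics/w5.png

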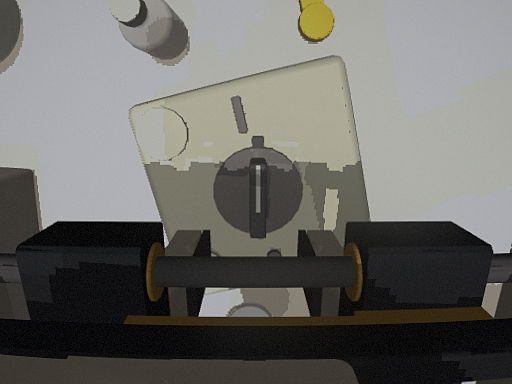

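The view shows the disc spanning columns 214–302. That is about 88 px, against 90 px predicted sunk and 94 px up. The pointer is at (258,140), beside the fin at (239,114), the fingers are clear and no bystander appears moved in this view.

```bash
python3 -c "
from plant import r
print(r.close_job())"
```

```text
the job is handed in; nothing more can be done
None
```

The dial was turned the short way to the fin, gave way about 14° short of it, was pushed home (about 12 mm, 10 N at the bottom) and released; the job is handed in at about 16 s, with no verdict returned.

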